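Bring the cream jug round to the front of the lazy Susan

ROBOT

A 7-joint arm with a two-finger parallel gripper is mounted at the origin on the work surface. World frame = base frame: x ahead of the robot, y to its left, z up, the work surface at z = 0. Lengths are in m, angles in rad, forces in N, time in s.
With the tool pointing down it reaches from about 0.4 to 0.85 m from the base axis. Payload 6.9 kg.
Tool frame: the origin (TCP) lies midway between the tips of the shut fingers; the grasp point (between the pads) lies behind it (ctrl.pinch_z is the z of the grasp point in the tool frame, in m); z points along the fingers, y is the direction in which the jaws open and shut (so a half turn about z gives the same grasp; the last joint's range is limited). The gripper opens to 85 mm and grips with 20 to 120 N. Pads are 22 mm wide; open, the fingers measure 114 mm over their backs; the gripper's body (76 mm by 85 mm) begins 54 mm behind the grasp point. The pads swing forward as they close: fully open they stand 13 mm farther back than shut.
Start: joints at [-1.177, 0.507, -0.238, 1.5, 0.126, 1.149, -0.155], TCP at [0.178, 0.599, 0.231] pointing down, gripper open.
Joint ranges: [-3.08, 3.08], [-0.24, 2.05], [-1.43, 1.35], [0, 2.5], [-1.52, 4.66], [0.17, 1.96], [-2.89, 2.89]. Speed limits (rad/s): [2.39, 2.39, 3.14, 3.14, 3.14, 3.14, 3.14].

INTERFACE

Orientations are given as a unit quaternion [w, x, y, z].
In Python, from station import ctrl, get_state, vision, ticket, models gives the robot as it stands. Calls block until the motion is done:
- ctrl.movep(position, orientation): joint-space move of the TCP to a pose.
- ctrl.movel(position, frame=None, max_speed=0.15): straight line of the TCP; frame=None keeps the orientation; max_speed is the mean speed in m/s.
- ctrl.set_joints(angles): joint-space move.
- ctrl.ungrasp() and ctrl.close_gripper(force=None): open the fingers fully, or close them until they stop; force is the grip in N (None keeps the last).
- ctrl.pause(seconds).
- ctrl.ik(position, orientation): joint angles nearest the present ones, or None.
- get_state(): the state.
- vision.grab_frame(name): name is "scene" or "top" or "wrist"; returns (picture, depth): 420x560x3 uint8, blue, green, red; 420x560 float32, m along the optical axis (not along the pixel's ray), 0 where there is no reading.
- vision.camera_info(name): a dict with "mtx" (3x3 intrinsics, pixels), "dist_coeffs" ([k1, k2, p1, p2, k3] as OpenCV has them; the pictures are not rectified), "R" (3x3) and "t" (3): a world point X has camera coordinates R X + t; the wrist camera has in their place "hand_eye" (4x4, takes a point from camera to tool coordinates, whose origin is the TCP and whose axes are the flange's). Camera axes: x right, y down, z forward; pixel columns grow to the right and rows downward; lengths in m; the calibration is good to about 2 mm. A picture is of the moment at which its call begins: read the wrist's pose just before it. camera_info takes no time and is no camera call.
A pose or a line that the arm cannot do raises ctrl.Unreachable and nothing moves.
- ticket.close_job(): hands the job in, once; it reports no verdict.
Trained networks look in the newest picture that a camera, given by its name, has taken for a name from the list of things; names that differ only in an ending like _2 or _b are one class to them, and where a whole thing is asked for, a point or a joint stands for the part that bears it (a point fixed in the world has none). Each returns a list of dicts, best first, with "p" (0 to 1); they miss things now and then, are a little off and sometimes report something else, mostly with a low value. They report only what shows in the picture. A call takes as long as a camera call. They do not tell look-alikes from the thing itself.
- models.recognise(camera, target): "point" ([column, row] in pixels, amid what is visible of it).
- models.masks_of(camera, target): "mask" (420x560 bool, what is visible of it) and "point" ([column, row] in pixels, amid what is visible of it).
The state is a dict: "time": time; "qpos": joint angles; "qd": joint speeds; "tau": joint torques, N m; "tcp_pos": TCP position; "eef_rot": TCP orientation; "contact_force": force on the tool from outside, world axes, zero at the start; "wrist_torque": the same for the moment, N m; "width": finger opening in m.
Only numpy, scipy, OpenCV 4.12 (cv2) and the standard library are available. Lean on these libraries where they do the work, as an engineer would, in place of code of your own. Each camera call takes 0.05 s, during which the arm holds its last target.

TASK

Turn the wooden lazy Susan, pushing its rim with the fingertips, until the little cream jug (the pot with a handle and a spout) stands at the very front, straight out from the tray's middle towards the robot's edge of the table. The pots just ride along: do not touch, lift, slide or tip anything that stands on the tray, leave the other things on the table where they are, and take the hand away when the tray is still.

Things in the scene. Friction and masses are not known exactly. Their poses are not given: they have to be found in the camera images.
- turntable: round brown wooden lazy Susan, 330 mm across; origin: centre of its flat floor, 30 mm above the table. Turns about the vertical there, either way, no end stops, with about 1 N at the rim, and stops almost at once when not pushed. Rim wall 12 mm thick, 150 to 162 mm from the centre, 26 mm high above the floor, broken by four finger gaps 90 degrees apart.
- gap0 (a point): middle of finger gap 0 in the turntable's rim, at floor height (30 mm above the table), 156 mm from the tray's centre; it turns with the tray. The gap is 60 mm wide along the rim, open above and outwards; a fingertip let down into it can push either way along the rim against a wall end.
- gap1 (a point): middle of finger gap 1 in the turntable's rim, at floor height (30 mm above the table), 156 mm from the tray's centre; it turns with the tray. The gap is 60 mm wide along the rim, open above and outwards; a fingertip let down into it can push either way along the rim against a wall end.
- gap2 (a point): middle of finger gap 2 in the turntable's rim, at floor height (30 mm above the table), 156 mm from the tray's centre; it turns with the tray. The gap is 60 mm wide along the rim, open above and outwards; a fingertip let down into it can push either way along the rim against a wall end.
- gap3 (a point): middle of finger gap 3 in the turntable's rim, at floor height (30 mm above the table), 156 mm from the tray's centre; it turns with the tray. The gap is 60 mm wide along the rim, open above and outwards; a fingertip let down into it can push either way along the rim against a wall end.
- susan_base: fixed round foot under the tray, 200 mm across, 14 mm high, mostly hidden by the tray; origin on the table under the tray's centre. Its axes are those of the table: the front of the turntable is its -x side, the side towards the robot's edge of the table.
- jug: small white ceramic cream jug, the only pot on the tray with a side handle and a spout: 60 mm across, 62 mm high, handle reaching 47 mm from its axis along its own +y, spout along its -y; it stands loose on the tray floor about 105 mm from the tray's centre; origin at the centre of its underside.
- sugar_bowl: white ceramic sugar bowl with a knobbed lid, 68 mm across, 63 mm high, loose on the tray about 105 mm from its centre; origin at the centre of its underside.
- egg_cup: white ceramic egg cup on a stem, 48 mm across, 62 mm high, loose on the tray about 105 mm from its centre; origin at the centre of its underside.
- ramekin: white ceramic ramekin with a fluted wall, 76 mm across, 42 mm high, loose on the tray about 105 mm from its centre; origin at the centre of its underside.
- crock: white ceramic crock, 108 mm across and 120 mm high, loose at the middle of the tray, filled with kitchen utensils that stand up to 250 mm above the tray floor and lean out to about 75 mm from its axis; origin at the centre of its underside.
- shaker: steel shaker, 74 mm across, 82 mm high, on the table to the left of the turntable; origin at the centre of its underside.
- salad_spinner: white plastic salad spinner, 244 mm across, 172 mm high to its knob, at the left of the table; origin at the centre of its underside.
- roasting_tin: dark steel divided roasting tin, 270 by 376 mm, 50 mm high, with tongs and a whisk lying in it (up to 85 mm high), at the right of the table; origin at the centre of its underside.
Not all that is in view belongs to the job. Leave any pink look-alike of the crock alone. Leave any blue look-alike of the jug alone.

How it is judged:
By the outcome, as a careful person would: the job done as asked, in the order asked, and still so for the second after the job is handed in, with the robot touching nothing.
It also fails if it takes over 64 s, if anything falls off the work surface, if the arm or the gripper's body presses on something with over 40 N, if the wrist force passes 120 N, or if a joint passes its speed limit or range.

## Working session

There is one attempt and no reset: what is moved stays moved. The work goes in short steps, each a Python script; the robot and the scene stay as the last script left them, time stands still between calls to the robot, and variables do not carry over. Pictures are saved under pics/ and viewed, and the job is handed in when it is done.

```bash
mkdir -p pics; ls; python3 - <<'E'
from station import ctrl,get_state,vision
import cv2
for n in("scene","top","wrist"):
    im,d=vision.grab_frame(n); cv2.imwrite(f"pics/a_{n}.png",im)
    c=vision.camera_info(n); print(n,{k:(v.tolist() if hasattr(v,'tolist') else v) for k,v in c.items()})
s=get_state();print(s['time'],s['tcp_pos'],s['eef_rot'],s['width'],ctrl.pinch_z)
E
```

```text
pics
scene {'mtx': [[487.8011074700466, 0.0, 281.5127674938552], [0.0, 487.8011074700466, 212.38027622191132], [0.0, 0.0, 1.0]], 'dist_coeffs': [-0.10465511153853656, 0.0, 0.0, 0.0, 0.0], 'R': [[-0.5191901536127652, 0.8544821152160162, 0.017375245826059194], [0.5771644147351518, 0.36553875178695355, -0.730248354538006], [-0.6303354842898998, -0.36910938177997954, -0.6829607906219934]], 't': [0.22379321984968892, -0.2754169358120907, 1.908257581484012]}
top {'mtx': [[520.8684486285737, 0.0, 282.78700578074125], [0.0, 520.8684486285737, 212.80952913561293], [0.0, 0.0, 1.0]], 'dist_coeffs': [-0.08365981463616243, 0.0, 0.0, 0.0, 0.0], 'R': [[0.011453064712463686, -0.9999343931713686, -0.00019147244877993884], [-0.9981074117197929, -0.011420568345267673, -0.06042487309615724], [0.06041872208767542, 0.0008831600520800806, -0.9981727295661882]], 't': [0.04535498127668321, 0.5235276692966527, 1.5572066824083008]}
wrist {'mtx': [[314.696538536908, 0.0, 280.2799627138729], [0.0, 314.696538536908, 212.92839049584444], [0.0, 0.0, 1.0]], 'dist_coeffs': [-0.04415834314063605, 0.0, 0.0, 0.0, 0.0], 'hand_eye': [[-0.0006739097241501071, -0.945004846125266, -0.32705563234019147, 0.08543422396609729], [0.999999551244368, -0.0008546181781096211, 0.0004088261596784472, -5.424219423022514e-05], [-0.0006658503907700035, -0.3270552100602106, 0.9450049979845214, -0.14268722568101141], [0.0, 0.0, 0.0, 1.0]]}
0.15 [0.17791727 0.59874703 0.23064099] [-1.10676686e-04  1.43887726e-01  9.89593785e-01 -6.71091633e-04] 0.08528012786112375 -0.0187
```

View pics/a_scene.png

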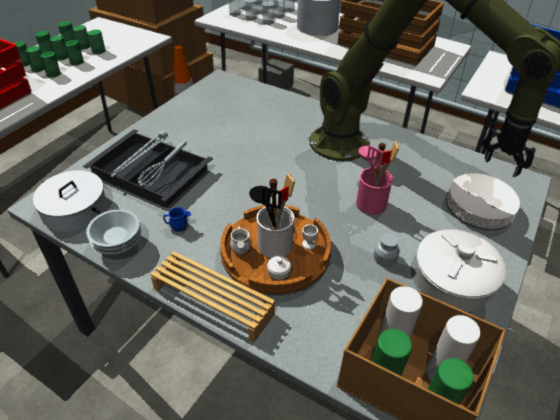

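View pics/a_top.png

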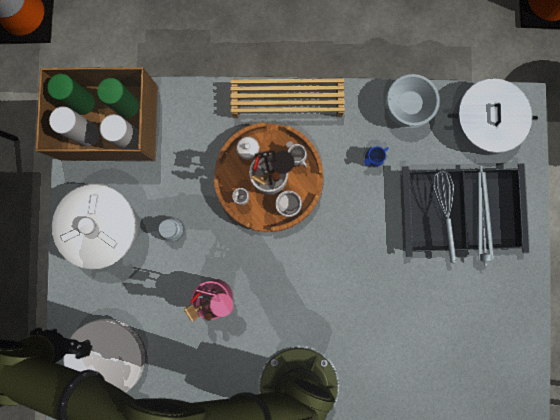

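```bash
python3 - <<'E'
from station import vision,models
for c in("top","scene"):
    vision.grab_frame(c)
    for n in("jug","turntable","gap0","sugar_bowl","egg_cup","ramekin","crock","shaker"):
        print(c,n,[([round(float(x)) for x in r['point']],round(r['p'],2)) for r in models.recognise(c,n)])
E
```

```text
top jug [([297, 155], 0.79), ([374, 156], 0.68)]
top turntable [([252, 184], 0.74)]
top gap0 [([252, 184], 0.86)]
top sugar_bowl [([246, 150], 0.97)]
top egg_cup [([241, 198], 0.6)]
top ramekin [([288, 203], 0.74), ([176, 231], 0.53), ([256, 189], 0.49)]
top crock [([270, 172], 0.94), ([207, 301], 0.59)]
top shaker [([175, 230], 0.81)]
scene jug [([180, 217], 0.89), ([236, 240], 0.8)]
scene turntable [([270, 260], 0.96)]
scene gap0 [([267, 261], 0.68)]
scene sugar_bowl [([278, 270], 0.7), ([274, 219], 0.6)]
scene egg_cup [([308, 236], 0.72)]
scene ramekin []
scene crock [([376, 179], 0.91), ([274, 219], 0.6)]
scene shaker [([384, 250], 0.86)]
```

```bash
cat > h.py <<'E'
from station import ctrl,get_state,vision,models,ticket
import numpy as np,cv2
def ray(c,uv):
    i=vision.camera_info(c); u=cv2.undistortPoints(np.array([[uv]],float),np.array(i['mtx']),np.array(i['dist_coeffs']))[0,0]
    R=np.array(i['R']);t=np.array(i['t']); return -R.T@t, R.T@np.array([u[0],u[1],1.])
def at_z(c,uv,z):
    o,d=ray(c,uv); return o+d*(z-o[2])/d[2]
def proj(c,X):
    i=vision.camera_info(c); R=np.array(i['R']);t=np.array(i['t'])
    return cv2.projectPoints(np.array(X,float).reshape(-1,3),cv2.Rodrigues(R)[0],t,np.array(i['mtx']),np.array(i['dist_coeffs']))[0][:,0]
def rect(im,z,cx,cy,half,px,c="top"):
    n=int(2*half/px); g=np.arange(n)
    C,Rr=np.meshgrid(g,g); X=np.stack([cx+half-Rr*px,cy+half-C*px,np.full(C.shape,z)],-1)
    p=proj(c,X).reshape(n,n,2).astype(np.float32)
    return cv2.remap(im,p,None,cv2.INTER_CUBIC)
E
python3 - <<'E'
from h import *
im,d=vision.grab_frame("top")
for m in models.masks_of("top","turntable"):
    print(m['p'],m['mask'].sum())
a=at_z("top",(269,177),.056);print(a)
# circle fit on convex hull of brown, at z of rim top
hsv=cv2.cvtColor(im,cv2.COLOR_BGR2HSV)
br=((hsv[...,0]>3)&(hsv[...,0]<20)&(hsv[...,1]>110)).astype(np.uint8); br[:115]=0;br[240:]=0;br[:,:200]=0;br[:,335:]=0
n,l,s,_=cv2.connectedComponentsWithStats(br); k=1+np.argmax(s[1:,4]); ys,xs=np.where(l==k)
P=np.array([at_z("top",(x,y),.056)[:2] for x,y in zip(xs,ys)])
from scipy.spatial import ConvexHull
H=P[ConvexHull(P).vertices]
from scipy.optimize import least_squares
r=least_squares(lambda q:np.hypot(H[:,0]-q[0],H[:,1]-q[1])-q[2],[a[0],a[1],.16],loss='soft_l1',f_scale=.003);print(r.x,len(H))
cx,cy,_=r.x
for nm,uv in(("jug",(297,155)),("sugar",(246,150)),("egg",(241,198)),("ram",(288,203))):
    for z in(.03,.06,.09):
        p=at_z("top",uv,z)[:2]-r.x[:2];print(nm,z,np.hypot(*p),np.degrees(np.arctan2(p[1],p[0])))
o=rect(im,.056,cx,cy,.2,.4/600); 
for q in range(0,360,10):
    x,y=cx+.162*np.cos(np.radians(q)),cy+.162*np.sin(np.radians(q))
    cv2.circle(o,(int((cy+.2-y)*1500),int((cx+.2-x)*1500)),2,(255,255,0),-1)
cv2.imwrite("pics/rect1.png",o)
im,d=vision.grab_frame("scene")
cv2.imwrite("pics/sc1.png",cv2.resize(im[170:300,210:345],None,fx=4.5,fy=4.5,interpolation=cv2.INTER_CUBIC))
E
```

```text
0.63 6471
[0.62613262 0.0932821  0.056     ]Traceback (most recent call last):
  File "<stdin>", line 10, in <module>
  File "h.py", line 7, in at_z
    o,d=ray(c,uv); return o+d*(z-o[2])/d[2]
        ~~~^^^^^^
  File "h.py", line 4, in ray
    i=vision.camera_info(c); u=cv2.undistortPoints(np.array([[uv]],float),np.array(i['mtx']),np.array(i['dist_coeffs']))[0,0]
ValueError: time passes only in moves, steps and waits
```

```bash
sed -i 's/vision.camera_info(c)/CI(c)/' h.py; sed -i '2a import functools\nCI=functools.lru_cache(None)(vision.camera_info)' h.py
cat > look.py <<'E'
from h import *
from scipy.spatial import ConvexHull
from scipy.optimize import least_squares
import sys
def fit(im):
    hsv=cv2.cvtColor(im,cv2.COLOR_BGR2HSV)
    br=((hsv[...,0]>3)&(hsv[...,0]<20)&(hsv[...,1]>110)).astype(np.uint8); br[:115]=0;br[240:]=0;br[:,:200]=0;br[:,335:]=0
    n,l,s,_=cv2.connectedComponentsWithStats(br); k=1+np.argmax(s[1:,4]); ys,xs=np.where(l==k)
    P=np.array([at_z("top",(x,y),.056)[:2] for x,y in zip(xs,ys)])
    H=P[ConvexHull(P).vertices]
    r=least_squares(lambda q:np.hypot(H[:,0]-q[0],H[:,1]-q[1])-q[2],[.626,.093,.16],loss='soft_l1',f_scale=.003)
    return r.x
E
cat > s1.py <<'E'
from look import *
im,d=vision.grab_frame("top")
c=fit(im);print(c);cx,cy,_=c
for nm,uv in(("jug",(297,155)),("sugar",(246,150)),("egg",(241,198)),("ram",(288,203))):
    for z in(.03,.06,.09):
        p=at_z("top",uv,z)[:2]-c[:2];print(nm,z,np.hypot(*p),np.degrees(np.arctan2(p[1],p[0])))
o=rect(im,.056,cx,cy,.2,.4/600)
for q in range(0,360,10):
    x,y=cx+.162*np.cos(np.radians(q)),cy+.162*np.sin(np.radians(q))
    cv2.circle(o,(int((cy+.2-y)*1500),int((cx+.2-x)*1500)),3 if q%90 else 6,(255,255,0),-1)
cv2.imwrite("pics/rect1.png",o)
im,d=vision.grab_frame("scene")
cv2.imwrite("pics/sc1.png",cv2.resize(im[170:300,210:345],None,fx=4.5,fy=4.5,interpolation=cv2.INTER_CUBIC))
E
python3 s1.py
```

```text
[0.62875929 0.09608513 0.16222541]
jug 0.03 0.1096683751006358 -51.3266813023815
jug 0.06 0.1058892930029555 -53.263443480631224
jug 0.09 0.10224006456618154 -55.34098183608863
sugar 0.03 0.10692444073873396 39.84430113209514
sugar 0.06 0.10133619317124185 40.860905543424884
sugar 0.09 0.09578356435235422 41.99576895159245
egg 0.03 0.10304882362576263 128.09115290391097
egg 0.06 0.10281363203178237 130.09554739293694
egg 0.09 0.10270475318560662 132.10665954367664
ram 0.03 0.09765292508529033 -142.06469996041415
ram 0.06 0.09938494844313704 -143.03264424416327
ram 0.09 0.1011443602936169 -143.96717272673217
```

View pics/rect1.png

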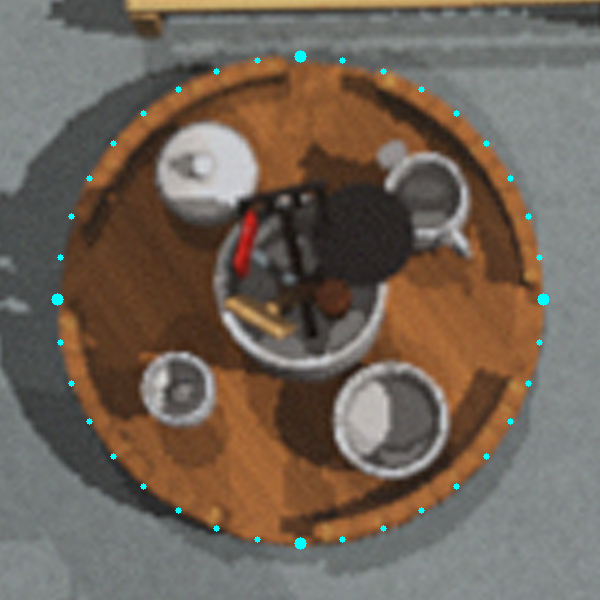

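View pics/sc1.png

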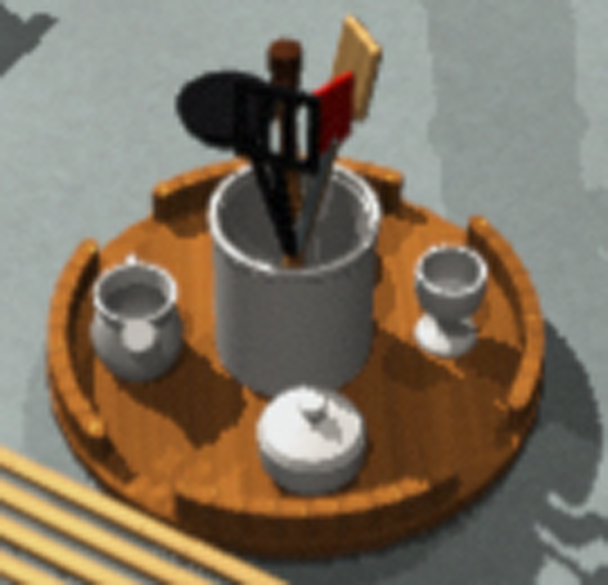

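```bash
cat > s2.py <<'E'
from look import *
im,d=vision.grab_frame("top"); i=CI("top");R=np.array(i['R']);t=np.array(i['t'])
c=fit(im);print(c)
v,u=np.mgrid[110:245,200:340]; uv=np.stack([u.ravel(),v.ravel()],-1).astype(float)
n=cv2.undistortPoints(uv[:,None],np.array(i['mtx']),np.array(i['dist_coeffs']))[:,0]
z=d[v.ravel(),u.ravel()]; X=(np.c_[n,np.ones(len(n))]*z[:,None]-t)@R
a=np.degrees(np.arctan2(X[:,1]-c[1],X[:,0]-c[0]))%360; r=np.hypot(X[:,1]-c[1],X[:,0]-c[0])
k=(r>.151)&(r<.161)&(X[:,2]>.01)&(X[:,2]<.08)
b=np.arange(0,360,5)
print([(int(q),round(float(np.median(X[k&(a>=q)&(a<q+5),2]))*1000) if (k&(a>=q)&(a<q+5)).any() else None) for q in b])
fold=a%90
best=[]
for g in np.arange(0,90,1.):
    dd=np.abs((fold-g+45)%90-45)<11.0
    best.append((np.mean(X[k&~dd,2])-np.mean(X[k&dd,2]),g))
print(sorted(best)[::-1][:4])
for nm in("jug","crock","shaker","crock"):
  for m in models.masks_of("top",nm):
    q=m['mask'][v.ravel(),u.ravel()]; print(nm,m['point'],m['p'],at_z("top",m['point'],.06)[:2],X[q].mean(0) if q.any() else None,X[q,2].max() if q.any() else None)
    if nm=="jug" and q.any():
        qq=q&(X[:,2]>.08);
        if qq.any():
            cc,rr=cv2.minEnclosingCircle(X[qq,:2].astype(np.float32)); print('jugcirc',cc,rr,np.degrees(np.arctan2(cc[1]-c[1],cc[0]-c[0])),np.hypot(cc[1]-c[1],cc[0]-c[0]))
E
python3 s2.py
```

```text
[0.62864455 0.09602039 0.16214007]
[(0, 30), (5, 58), (10, 55), (15, 54), (20, 54), (25, 53), (30, 55), (35, 55), (40, 53), (45, 52), (50, 52), (55, 55), (60, 55), (65, 52), (70, 30), (75, 29), (80, 30), (85, 30), (90, 51), (95, 56), (100, 57), (105, 54), (110, 57), (115, 57), (120, 55), (125, 55), (130, 57), (135, 56), (140, 56), (145, 56), (150, 56), (155, 56), (160, 30), (165, 30), (170, 28), (175, 30), (180, 30), (185, 56), (190, 56), (195, 55), (200, 57), (205, 55), (210, 56), (215, 55), (220, 54), (225, 55), (230, 55), (235, 55), (240, 57), (245, 56), (250, 32), (255, 31), (260, 30), (265, 31), (270, 33), (275, 56), (280, 56), (285, 55), (290, 55), (295, 57), (300, 56), (305, 55), (310, 56), (315, 55), (320, 55), (325, 52), (330, 54), (335, 53), (340, 29), (345, 30), (350, 32), (355, 28)]
[(np.float64(0.022260814387793128), np.float64(82.0)), (np.float64(0.02184642986225194), np.float64(83.0)), (np.float64(0.021183968168629566), np.float64(81.0)), (np.float64(0.020395029140793407), np.float64(84.0))]
jug [374.8, 156.6] 0.74 [ 0.69038179 -0.21958887] None None
jug [296.5, 153.3] 0.66 [0.69716193 0.01275285] [0.69646712 0.01135233 0.06963738] 1.5860040218871085
jugcirc (0.578413724899292, 0.04275989532470703) 0.1507527381181717 -133.32316431900898 0.07321076898040413
jug [176.5, 230.3] 0.28 [0.46521618 0.36316089] None None
crock [207.5, 297.6] 0.88 [0.26992519 0.26814614] None None
crock [271.5, 172.3] 0.86 [0.6396586  0.08597871] [0.62978815 0.0867659  0.16776641] 1.5860040218871085
shaker [173.0, 227.7] 0.74 [0.47273101 0.37370323] None None
crock [207.5, 297.6] 0.88 [0.26992519 0.26814614] None None
crock [271.5, 172.3] 0.86 [0.6396586  0.08597871] [0.62978815 0.0867659  0.16776641] 1.5860040218871085
```

```bash
cat >> h.py <<'E'
from scipy.spatial.transform import Rotation as Ro
C0=np.array([.6287,.0960])
def quat(th):
    t=np.radians(th);c,s=np.cos(t),np.sin(t)
    q=Ro.from_matrix(np.array([[c,s,0],[s,-c,0],[0,0,-1]])).as_quat(); return np.array([q[3],q[0],q[1],q[2]])
def pos(th,r,z):
    t=np.radians(th); return np.array([C0[0]+r*np.cos(t),C0[1]+r*np.sin(t),z])
E
python3 - <<'E'
from h import *
print(get_state()['time'])
for off in(0,180):
  for th in range(262,120,-12):
    q=ctrl.ik(pos(th,.163,.037),quat(th+off)); print(off,th,None if q is None else np.round(q,2))
print(ctrl.ik([.178,.599,.45],get_state()['eef_rot']))
print(ctrl.ik(pos(262,.163,.40),quat(262)))
E
```

```text
1.5
0 262 [ 0.37  0.73 -0.49  1.76  0.47  0.77  2.64]
0 250 [ 0.33  0.68 -0.43  1.86  0.42  0.7   2.45]
0 238 [ 0.26  0.63 -0.36  1.94  0.36  0.63  2.26]
0 226 [ 0.19  0.6  -0.3   2.02  0.31  0.57  2.05]
0 214 [ 0.12  0.58 -0.27  2.07  0.29  0.53  1.8 ]
0 202 [ 0.04  0.56 -0.24  2.11  0.27  0.5   1.55]
0 190 [-0.06  0.55 -0.2   2.13  0.23  0.48  1.31]
0 178 [-0.16  0.55 -0.15  2.12  0.17  0.48  1.09]
0 166 [-0.25  0.56 -0.11  2.08  0.13  0.5   0.87]
0 154 [-0.32  0.58 -0.09  2.03  0.09  0.53  0.64]
0 142 [-0.38  0.61 -0.06  1.96  0.06  0.57  0.43]
0 130 [-0.43  0.64 -0.03  1.88  0.03  0.62  0.23]
180 262 [-0.09  0.7   0.25  1.77 -0.25  0.7   0.17]
180 250 [-0.12  0.67  0.28  1.86 -0.29  0.65 -0.01]
180 238 [-0.16  0.64  0.31  1.95 -0.32  0.6  -0.21]
180 226 [-0.22  0.61  0.32  2.02 -0.35  0.56 -0.42]
180 214 [-0.28  0.59  0.33  2.08 -0.36  0.52 -0.66]
180 202 [-0.35  0.58  0.34  2.12 -0.39  0.5  -0.91]
180 190 [-0.42  0.57  0.33  2.13 -0.38  0.49 -1.2 ]
180 178 [-0.49  0.58  0.34  2.12 -0.39  0.5  -1.47]
180 166 [-0.6   0.6   0.4   2.09 -0.45  0.53 -1.68]
180 154 [-0.95  0.8   0.95  2.04 -0.93  0.81 -1.45]
180 142 [ 0.09  0.73 -0.82  1.96  0.76  0.79  2.88]
180 130 [ 0.03  0.75 -0.78  1.87  0.72  0.82  2.71]
[-1.19286508  0.44215414 -0.2462581   1.02214787  0.1052194   1.68835306
 -0.12187317]
[-0.48528869  0.59684107  1.15152903  1.21647564 -0.54066189  1.64324392
 -2.73338371]
```

```bash
python3 - <<'E'
from h import *
ctrl.close_gripper()
s=get_state(); p=s['tcp_pos']; print(s['time'],p,s['width'])
ctrl.movel([p[0],p[1],.42],max_speed=.25)
print(get_state()['time'])
ctrl.movep(pos(190,.2,.40),quat(190)); s=get_state(); print(s['time'],s['tcp_pos'],np.round(s['qpos'],2))
ctrl.movep(pos(262,.175,.22),quat(262)); s=get_state(); print(s['time'],s['tcp_pos'],np.round(s['qpos'],2),s['contact_force'])
im,_=vision.grab_frame("wrist");cv2.imwrite("pics/w2.png",im)
im,_=vision.grab_frame("top");cv2.imwrite("pics/t2.png",im[80:340,130:430])
E
```

```text
2.2667 [0.1779902  0.59912014 0.23129377] -0.00032594205840609015
3.175
5.3083 [0.43184032 0.06213088 0.39987738] [-0.38  0.1   0.21  1.63 -0.02  1.41  1.58]
6.4583 [ 0.60428676 -0.0757896   0.22045705] [ 0.57  0.59 -0.83  1.56  0.45  1.2   2.66] [-0.21342684  1.24361615 -0.59643836]
```

View pics/w2.png

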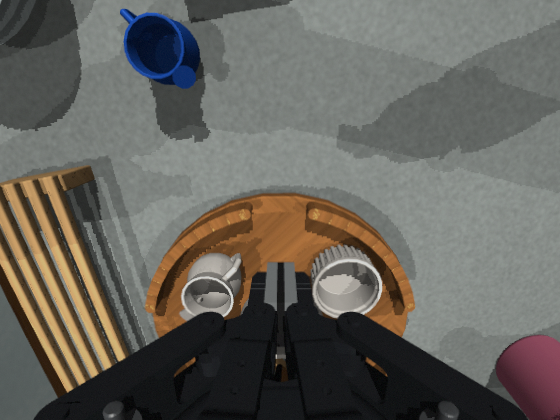

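View pics/t2.png

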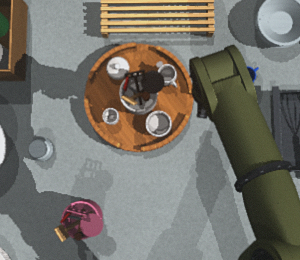

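```bash
python3 - <<'E'
from h import *
ctrl.movel(pos(262,.164,.10),quat(262)); 
s=get_state(); im,_=vision.grab_frame("wrist");cv2.imwrite("pics/w3.png",im)
print(s['time'],s['tcp_pos'],np.round(s['qpos'],2),s['contact_force'])
im,_=vision.grab_frame("scene");cv2.imwrite("pics/s3.png",cv2.resize(im[100:300,130:370],None,fx=3,fy=3))
E
```

```text
7.5083 [ 0.60650655 -0.06616386  0.10093656] [ 0.51  0.7  -0.76  1.71  0.57  0.97  2.54] [-0.05630128 -1.20303335  0.32212041]
```

View pics/w3.png

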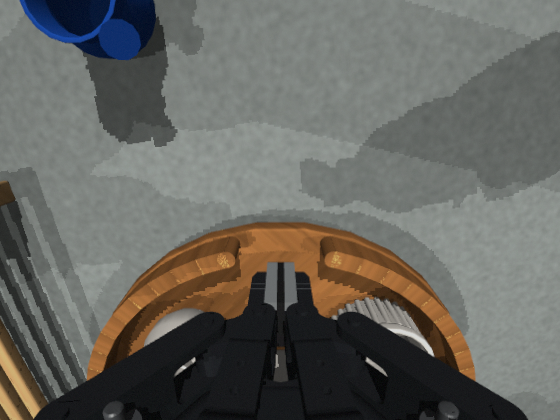

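View pics/s3.png

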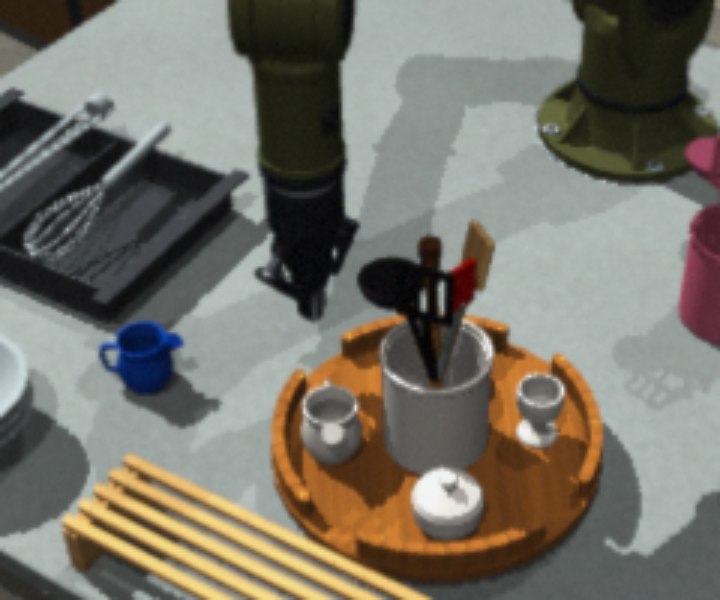

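```bash
cat >> h.py <<'E'
def st(tag=''):
    s=get_state();p=s['tcp_pos'][:2]-C0
    print(tag,round(s['time'],2),'ang %.1f r %.4f z %.4f'%(np.degrees(np.arctan2(p[1],p[0]))%360,np.hypot(*p),s['tcp_pos'][2]),np.round(s['contact_force'],1)); return s
E
python3 - <<'E'
from h import *
ctrl.movel(pos(262,.166,.038),quat(262),max_speed=.08); s=st('down')
if abs(s['contact_force'][2])<6:
  for th in (257,253,248,242,236,230):
    ctrl.movel(pos(th,.166,.038),quat(th),max_speed=.06); s=st(th)
    if np.linalg.norm(s['contact_force'])>15: break
im,_=vision.grab_frame("wrist");cv2.imwrite("pics/w4.png",im)
im,_=vision.grab_frame("scene");cv2.imwrite("pics/s4.png",cv2.resize(im[100:300,130:370],None,fx=3,fy=3))
E
```

```text
down 8.53 ang 262.1 r 0.1658 z 0.0383 [-0.6  0.4 -0.4]
257 8.93 ang 257.2 r 0.1660 z 0.0386 [-0.  -1.   0.1]
253 9.27 ang 253.1 r 0.1659 z 0.0382 [ 0.2 -0.3  0.2]
248 9.66 ang 248.1 r 0.1657 z 0.0381 [ 0.4 -0.1 -0.1]
242 10.1 ang 242.2 r 0.1657 z 0.0381 [-0.7 -0.6  0. ]
236 10.54 ang 236.2 r 0.1657 z 0.0381 [ 0.2 -0.2  0.3]
230 10.98 ang 230.2 r 0.1657 z 0.0381 [-0.4  0.9  0.3]
```

View pics/w4.png

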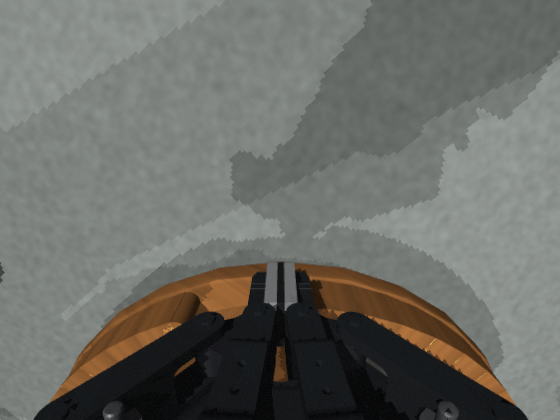

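View pics/s4.png

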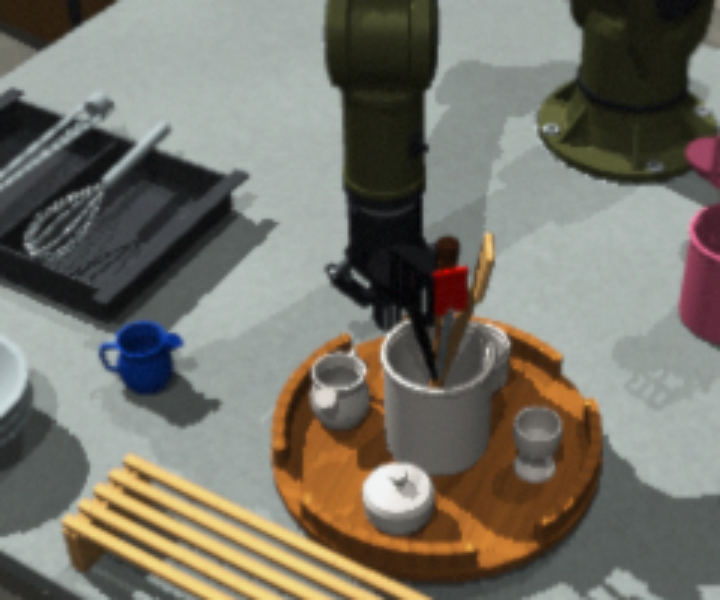

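```bash
python3 - <<'E'
from h import *
for th in range(223,135,-7):
    ctrl.movel(pos(th,.166,.038),quat(th),max_speed=.06); s=st(th)
    if np.linalg.norm(s['contact_force'])>15: break
im,_=vision.grab_frame("top");cv2.imwrite("pics/t5.png",im[80:340,130:430])
im,_=vision.grab_frame("scene");cv2.imwrite("pics/s5.png",cv2.resize(im[100:300,130:430],None,fx=2.6,fy=2.6))
E
```

```text
223 11.57 ang 223.1 r 0.1658 z 0.0381 [-0.2  0.5  0.7]
216 12.07 ang 216.2 r 0.1657 z 0.0380 [-0.2  0.8 -0.7]
209 12.56 ang 209.1 r 0.1657 z 0.0380 [ 0.2 -0.6 -0.6]
202 13.05 ang 202.2 r 0.1658 z 0.0380 [ 0.4  0.5 -0.2]
195 13.54 ang 195.1 r 0.1658 z 0.0380 [-0.6 -0.8  0.1]
188 14.03 ang 188.1 r 0.1658 z 0.0380 [0.5 0.1 0.8]
181 14.53 ang 181.1 r 0.1659 z 0.0380 [ 0.1  0.  -0.3]
174 15.02 ang 174.1 r 0.1659 z 0.0380 [-0.6 -0.4 -0.1]
167 15.51 ang 167.2 r 0.1659 z 0.0380 [ 0.7 -0.3  0.1]
160 16.0 ang 160.2 r 0.1660 z 0.0379 [ 0.  -0.7  0.5]
153 16.49 ang 153.2 r 0.1660 z 0.0379 [-0.2  0.2  0.5]
146 16.98 ang 146.2 r 0.1659 z 0.0379 [ 0.5 -0.8 -0.3]
139 17.48 ang 139.2 r 0.1660 z 0.0379 [ 0.8  0.2 -0.3]
```

View pics/t5.png

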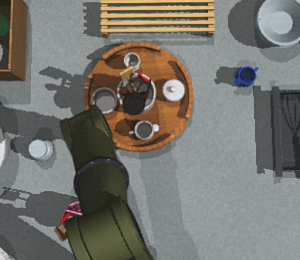

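View pics/s5.png

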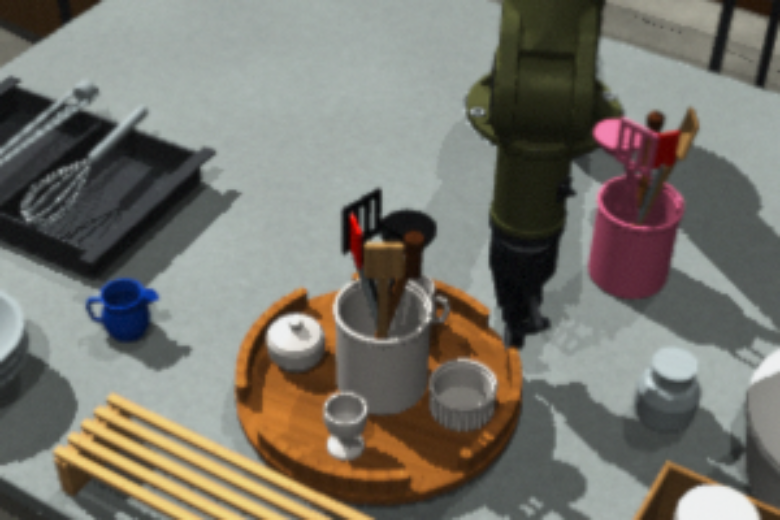

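```bash
cat > s3.py <<'E'
from look import *
import sys
im,d=vision.grab_frame("top"); i=CI("top");R=np.array(i['R']);t=np.array(i['t'])
c=C0
v,u=np.mgrid[110:250,195:345]; uv=np.stack([u.ravel(),v.ravel()],-1).astype(float)
n=cv2.undistortPoints(uv[:,None],np.array(i['mtx']),np.array(i['dist_coeffs']))[:,0]
z=d[v.ravel(),u.ravel()]; X=(np.c_[n,np.ones(len(n))]*z[:,None]-t)@R
D=X[:,:2]-c; a=np.degrees(np.arctan2(D[:,1],D[:,0]))%360; r=np.hypot(*D.T)
k=(r>.151)&(r<.161)&(X[:,2]>.01)&(X[:,2]<.07); fold=a%90
b=[]
for g in np.arange(0,90,.5):
    dd=np.abs((fold-g+45)%90-45)<11.0
    b.append((X[k&~dd,2].mean()-X[k&dd,2].mean(),g))
b=sorted(b)[::-1][:5]; print('gap fold',[(round(float(x),4),float(g)) for x,g in b])
q=(r>.06)&(r<.15)&(a>150)&(a<215)&(X[:,2]>.080)&(X[:,2]<.100)
P=X[q,:2]; cc,rr=cv2.minEnclosingCircle(P.astype(np.float32)); e=np.array(cc)-c
print('rim pts',len(P),'circ',cc,rr,'ang',np.degrees(np.arctan2(e[1],e[0]))%360,np.hypot(*e))
from scipy.optimize import least_squares
for m in models.masks_of("top","jug"): 
    print(m['point'],m['p'],[round(np.degrees(np.arctan2(*(at_z("top",m['point'],h)[:2]-c)[::-1]))%360,1) for h in(.05,.09)])
o=rect(im,.092,c[0]-.1,c[1],.08,.16/600)
s=600/.16
cv2.line(o,(300,0),(300,599),(0,255,255),1)
cv2.circle(o,(int((c[1]+.08-cc[0]*0-cc[1])*s),int((c[0]-.1+.08-cc[0])*s)),int(rr*s),(255,255,0),1)
cv2.imwrite(sys.argv[1],o); print(get_state()['time'])
E
python3 s3.py pics/r6.png
```

```text
gap fold [(0.0224, 54.5), (0.0224, 55.0), (0.0221, 55.5), (0.0217, 54.0), (0.0217, 56.0)]
rim pts 139 circ (0.5311185121536255, 0.07966971397399902) 0.04184623435139656 ang 189.50042566019798 0.09893849105380144
[374.7, 155.0] 0.84 [np.float64(282.1), np.float64(281.2)]
[274.8, 213.2] 0.54 [np.float64(190.9), np.float64(191.0)]
17.675
```

View pics/r6.png

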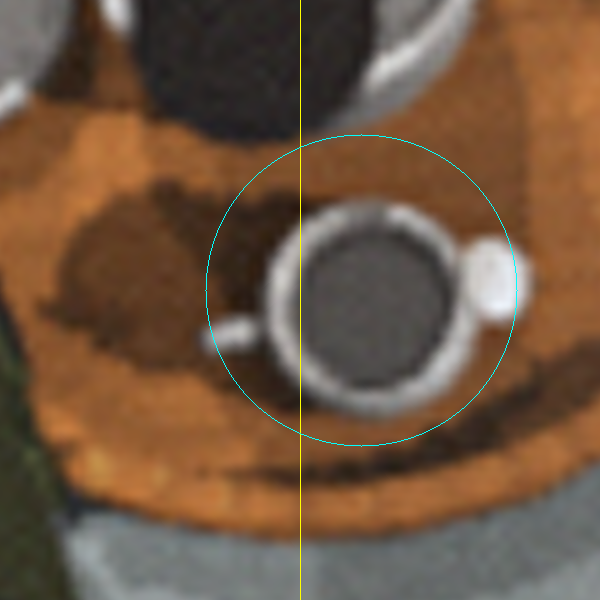

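```bash
python3 - <<'E'
from h import *
for th in (134,128.6):
    ctrl.movel(pos(th,.166,.038),quat(th),max_speed=.05); s=st(th)
ctrl.pause(.3)
E
python3 s3.py pics/r7.png
```

```text
134 18.12 ang 134.0 r 0.1660 z 0.0380 [ 0.2 -0.8 -0.7]
128.6 18.58 ang 128.7 r 0.1660 z 0.0379 [-0.6  0.  -1.6]
gap fold [(0.0221, 45.0), (0.0218, 44.5), (0.0218, 45.5), (0.0216, 44.0), (0.0214, 46.0)]
rim pts 134 circ (0.5263450741767883, 0.09819626063108444) 0.042173199355602264 ang 178.7707757411188 0.10237848602628788
[266.6, 211.4] 0.91 [np.float64(178.2), np.float64(179.0)]
[375.9, 154.9] 0.73 [np.float64(282.1), np.float64(281.1)]
[265.2, 174.9] 0.32 [np.float64(63.7), np.float64(97.6)]
18.9833
```

View pics/r7.png

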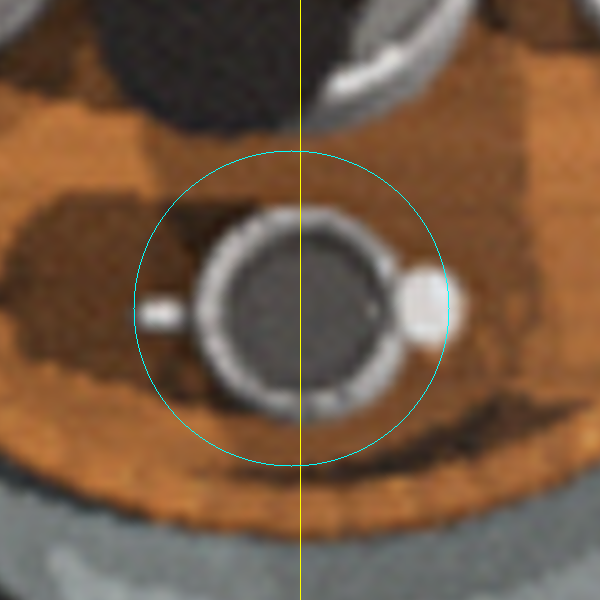

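```bash
python3 - <<'E'
from h import *
ctrl.movel(pos(131.5,.167,.038),quat(128.6),max_speed=.05); st('back')
ctrl.movel(pos(131.5,.172,.22),quat(128.6),max_speed=.12); st('up')
ctrl.movel(pos(140,.19,.42),quat(140),max_speed=.2); st('up2')
ctrl.movep(np.array([.40,-.30,.42]),quat(200)); st('away')
im,_=vision.grab_frame("top");cv2.imwrite("pics/t8.png",im)
from look import fit
c=fit(im);print('centre',c)
im,_=vision.grab_frame("scene");cv2.imwrite("pics/s8.png",cv2.resize(im[100:300,130:430],None,fx=2.6,fy=2.6))
E
python3 s3.py pics/r8.png
```

```text
back 19.3 ang 131.7 r 0.1670 z 0.0380 [ 0.1 -1.  -0.2]
up 20.97 ang 131.6 r 0.1721 z 0.2193 [-0.9 -0.6 -0.5]
up2 22.13 ang 140.1 r 0.1901 z 0.4189 [-0.1  0.3 -1.3]
away 24.04 ang 240.0 r 0.4563 z 0.4197 [ 0.2 -0.2 -0.5]
centre [0.62899233 0.09595883 0.16199835]
gap fold [(0.0225, 45.0), (0.0221, 45.5), (0.0221, 44.5), (0.022, 44.0), (0.0218, 46.0)]
rim pts 137 circ (0.5263817310333252, 0.09831684827804565) 0.042311061173677444 ang 178.70284213306707 0.10234449643376188
[374.9, 156.3] 0.87 [np.float64(281.4), np.float64(280.5)]
[264.6, 210.9] 0.78 [np.float64(174.9), np.float64(175.8)]
24.2417
```

View pics/r8.png

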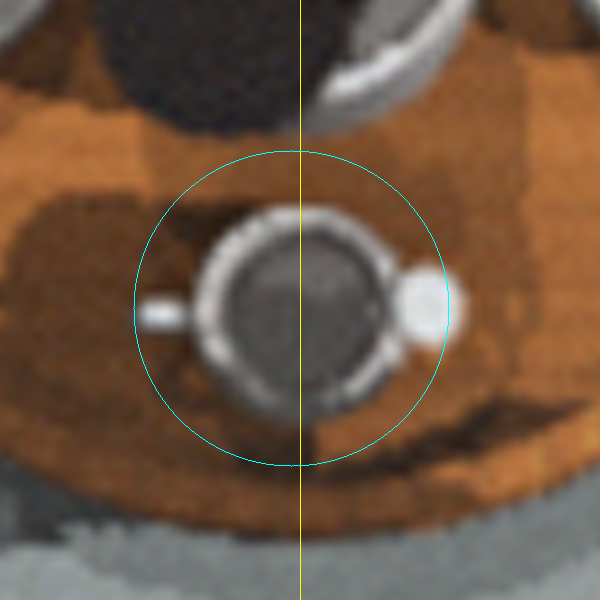

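View pics/t8.png

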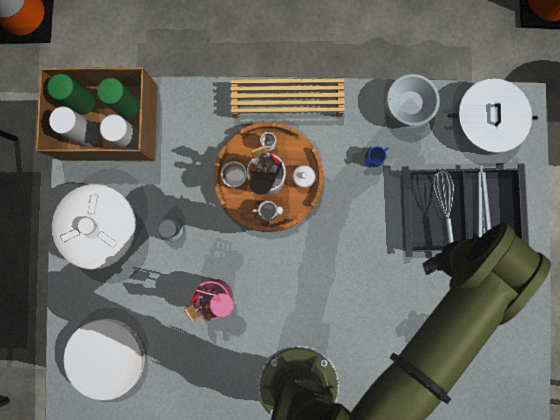

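View pics/s8.png

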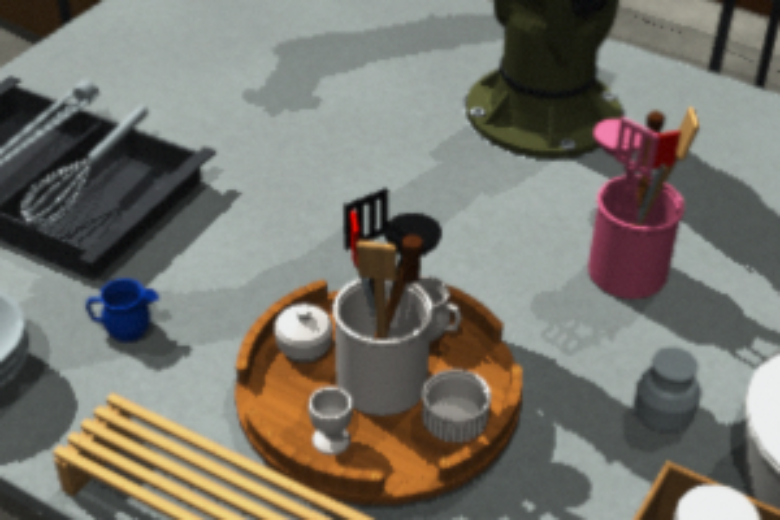

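```bash
python3 -c "
from h import *
ticket.close_job()"
```

```text
the job is handed in; nothing more can be done
```

The white cream jug now stands at the very front of the tray. I let the shut fingertips down into the rim gap on the right and pushed the tray about 127° clockwise in one sweep around the front. I then backed off, lifted out and moved the hand well clear, and handed the job in at about 24 s of the 64 s allowed.

**Choosing the jug:** In the overhead camera the candidates were:
- the white pot with handle and spout on the tray at pixel (297,155), which I chose and checked in close crops;
- the blue look-alike at (374,156), which I left alone;
- the egg cup at (241,198), which has no handle.

**Last checks, with the hand away:**
- **Jug:** Its rim centre is about 0.5 mm off the line straight out from the tray's middle, or roughly 0.3°.
- **Tray:** The rim gaps sit at the same angle as before I withdrew, so the tray did not move.
- **Other things:** The pots on the tray are upright and kept their spacing. Everything else on the table looks to be where it was. Contact force readings stayed within about 2 N.

**Disagreeing measurements:** Two rougher ones gave different jug angles, 178.7° from a circle round its handle and spout and about 175–176° from the network's point. The handle and spout pull both of these off centre, so I trusted the rim, read by eye from the rectified picture.

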